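# Lock the tablet cabinet

## Task

Lock the small wooden cabinet for the dishwasher tablets: first press its sloping lid fully shut by the finger tab, then swing the steel shackle round until it stops over the eye of the lid's hasp strap, and then press the shackle straight down into the lock case until it clicks and stays fully home. Do not shift or knock over the jar, the glass or the mug.

Things in the scene. Friction and masses are not known exactly. Their poses are not given: they have to be found in the camera images.
- cabinet: fixed light wooden cabinet 260 wide (y), 235 deep, 169 mm high; front slopes 28 deg, low at its front (-x). Over it a shelf board (290 wide, 18 thick, underside z 272, front edge x -132 mm), so lid and lock are reached only with the tool leaning 20 to 45 deg, wrist out in front of the tips. Origin under its middle; x to its back, y left, z up. Press direction (0.469, 0, -0.883)
- lid (a joint): lid hinge, rad: 0 = shut, opens upward to 0.55 (starts 0.25 to 0.4); stiff, so it stays where it is left (about 2 to 5 N on the tab to push it down)
- lid_hinge (a point): fixed point on the lid's hinge line (which runs along the cabinet's y), at the middle of the lid's upper edge; oriented as the cabinet
- lid_tab (a point): point on the upper face of the lid's wooden finger tab (36 mm wide, 32 mm long, 12 mm thick, at the left of the lock), 10 mm from the tab's free end, 142 mm from the hinge line; its z is square out of the lid, its x points to the hinge. Push here to shut the lid
- toe_hole (a point): fixed point: centre of the 12 mm square hole in the flat top of the steel lock case (84 mm wide, 59 mm along the slope; the top slopes with the lid). With the lid shut the 3 mm steel hasp strap lies on the case, its 16 mm eye over this hole; oriented as the cabinet
- shackle_swing (a joint): swing of the shackle about its long leg, rad: 0 = short leg over eye and hole, against a stop; grows to 1.75 as the short leg swings towards the robot and on to the left; light friction holds it
- shackle_press (a joint): how far the shackle is pressed in, m: 0 = raised, 0.016 = fully home. It resists with 2 N, rising to about 9 N at 7 mm; let go before about 9 mm it springs back up, beyond about 11 mm the pawl snaps it home and holds it. Swung aside, its short leg meets the case after 6 mm and it goes no farther
- shackle_pivot (a point): point on the axis of the shackle's long leg (30 mm to the left of the hole), level with the shackle's top; moves down with it; its z points out along the legs (away from the case), its x up the slope and y to the cabinet's left
- shackle_top (a point): middle of the top of the shackle's crossbar; the bar is 8 mm thick, legs 30 mm apart, this point is 15 mm from the long leg's axis. Raised, it stands 34 mm above the case (18 mm when home) and the short leg's tip 6 mm above the case. z points out along the legs, y from the short leg towards the long leg
- jar: glass jar with a cork lid, 75 mm across, 110 mm high, beside the cabinet; leave it alone. Origin at its foot, z up
- glass: ribbed tumbler, 69 mm across, 104 mm high, upside down beside the cabinet; leave it alone. Origin at its foot, z up
- mug: cream mug upside down on the cabinet's shelf board, 71 mm across, 85 mm high; leave it alone. Origin at its foot, z up

How it is judged (in metres and radians):
On the way, in this order (a step that is already met when the one before it is completed fails the run):
1. the lid is shut (within 0.04 rad) (value of joint lid below 0.04 rad), for 0.2 s.
2. with the lid shut the shackle is swung over the eye (within 0.15 rad) (value of joint lid below 0.06 rad and value of joint shackle_swing below 0.15 rad), for 0.1 s.
3. the shackle is pressed home with the lid shut (at least 14.5 of 16 mm) (value of joint lid below 0.06 rad and value of joint shackle_press above 0.0145 m), for 0.2 s.
At the end, for the whole second after the job is handed in: The lid is shut (within 0.05 rad), the shackle is over the eye (within 0.15 rad) and stays pressed in by at least 14.5 of its 16 mm with nothing touching it; jar, glass and mug stand within 30 mm of where they were (value of joint lid below 0.05 rad and value of joint shackle_swing below 0.15 rad and value of joint shackle_press above 0.0145 m and distance of each of jar, glass, mug from where it was at the start of the episode below 0.03 m).
It fails at once if jar, glass or mug is shifted by more than 30 mm or tipped (distance of any of jar, glass, mug from where it was at the start of the episode above 0.03 m or angle between any of jar, glass, mug's own z axis and vertical above 0.35 rad).
It also fails if it takes over 48 s, if anything falls off the work surface, if the arm or the gripper's body presses on something with over 40 N, if the wrist force passes 120 N, or if a joint passes its speed limit or range.

## Robot

A 6-joint arm with a two-finger parallel gripper is mounted at the origin on a cart in front of the work surface, level with it; the furniture and walls round the work are solid. World frame = base frame: x ahead of the robot, y to its left, z up, the work surface at z = 0. Lengths are in mm, angles in rad, forces in N, time in s.
With the tool pointing down it reaches from about 350 to 875 mm from the base axis. Payload 4.2 kg.
Tool frame: the origin (TCP) lies between the finger pads; the fingertips stand 11 mm ahead of it and the grasp point (between the pads) lies 8 mm behind it; z points along the fingers, y is the direction in which the jaws open and shut (so a half turn about z gives the same grasp; the last joint's range is limited). The gripper opens to 85 mm and grips with 20 to 120 N. Pads are 22 mm wide; open, the fingers measure 114 mm over their backs; the gripper's body (76 mm by 85 mm) begins 54 mm behind the grasp point. The pads swing forward as they close: fully open they stand 13 mm farther back than shut.
Start: joints at [1.588, 0.385, 0.008, 0, -1.194, -0.259], TCP at [149.625, 606.804, 242.312] pointing down, gripper open.
Joint ranges: [-3.14, 3.14], [-1.21, 2.06], [-1.07, 1.41], [-3.16, 2.05], [-2.99, -0.16], [-3.1, 3.1]. Speed limits (rad/s): [2.79, 2.79, 3.14, 3.14, 3.14, 3.14].

## Interface

Orientations are given as a unit quaternion [x, y, z, w].
In Python, from bench import * gives the robot as it stands.
- The arm moves only by the tool servo_tool, never from a script. Its argument "rows" is a list of rows, each a list of 7 numbers: the opening, from 0 (shut) to 1 (fully open), then the shift along the tool's x, y, z in cm, then the turn, a rotation vector about the tool's x, y, z in degrees. A call has 1 to 12 rows; each row shifts and turns the commanded pose from where the row before left it, along the tool's axes as they then stand; what a row does not reach is not made up. A row lasts 1/10 s, in which the tool goes at most 50 mm and 8.59 degrees, less where a joint would pass 70% of its speed; a pose out of reach is approached as far as the arm can. A call is refused whole if a number of a shift passes 5 or a number of a turn 8.59, either way. A call with a gripper value outside its range is refused whole. The fingers move at their own pace and stop on an object; the grip force is fixed at half the most. Time passes only in rows, so rows that do not move let the fingers close. It gives the time, the measured TCP pose, the force and the opening at its end, in the units of the state.
- read_state(): the state, without advancing time (a new reading comes with each control period).
- get_image(name): name is "side" or "top" or "wrist"; returns a dict with "image" (400x640x3 uint8, red, green, blue), "mtx" (3x3 intrinsics, pixels), "extrinsics" (4x4, takes a point from camera to world coordinates). Camera axes: x right, y up, looking along -z (the intrinsics and any distortion apply to the point x, -y, -z); pixel columns grow to the right and rows downward; lengths in mm; the calibration is good to about 2 mm. A picture is of the moment at which its call begins. There is no depth.
- job_done(): hands the job in, once; it reports no verdict.
The state is a dict: "clock": time; "joints": joint angles; "joint_vel": joint speeds; "joint_efforts": joint torques, N m; "position": TCP position; "ee_rot": TCP orientation; "contact_force": force on the tool from outside, world axes, zero at the start; "wrist_torque": the same for the moment, N m; "gripper_width": finger opening in mm.
Only numpy, scipy, OpenCV 4.12 (cv2) and the standard library are available. Lean on these libraries where they do the work, as an engineer would, in place of code of your own. Each camera call takes 0.05 s, during which the arm holds its last target. There are 200 camera calls.

## Working session

There is one attempt and no reset: what is moved stays moved. The work goes in short steps, Python scripts to look and compute and a tool call to move; the robot and the scene stay as the last step left them, time stands still between calls to the robot, and variables do not carry over. Pictures are saved under pics/ and viewed, about 8 in all and at most 12, crops included, and the job is handed in when it is done.

Besides the shell and the picture viewer there is one more tool, called after ">>>" in YAML: its name, and indented under it one key for each argument. servo_tool: Moves the arm, as the interface text tells. Its arguments: {"type":"object","properties":{"rows":{"type":"array","items":{"type":"array","items":{"type":"number"}}}},"required":["rows"]}

```bash
mkdir -p pics
cat > h.py <<'E'
from bench import *
import numpy as np, cv2
from scipy.spatial.transform import Rotation as R
def cam(n):
    d=get_image(n); np.savez(f'{n}.npz',K=d['mtx'],E=d['extrinsics'],im=d['image']); return d
def save(n,f,crop=None,s=1):
    im=np.load(f'{n}.npz')['im']
    if crop: x0,y0,x1,y1=crop; im=im[y0:y1,x0:x1]
    im=cv2.resize(im,None,fx=s,fy=s,interpolation=cv2.INTER_CUBIC)
    cv2.imwrite('pics/'+f,im[:,:,::-1])
def ray(n,u,v):
    d=np.load(f'{n}.npz');K,E=d['K'],d['E']
    a=np.linalg.inv(K)@[u,v,1]; a=E[:3,:3]@[a[0],-a[1],-a[2]]; return E[:3,3],a/np.linalg.norm(a)
def proj(n,p):
    d=np.load(f'{n}.npz');K,E=d['K'],d['E']
    q=(np.atleast_2d(p)-E[:3,3])@E[:3,:3]; q=q*[1,-1,-1]; q=q@K.T; return q[:,:2]/q[:,2:]
def tri(*obs):
    A=np.zeros((3,3));b=np.zeros(3)
    for n,u,v in obs:
        o,a=ray(n,u,v);P=np.eye(3)-np.outer(a,a);A+=P;b+=P@o
    return np.linalg.solve(A,b)
E
python3 - <<'E'
from h import *
for n in('side','top','wrist'):
    d=cam(n); print(n,d['extrinsics'].round(2).tolist(),d['mtx'][0,0])
a=np.vstack([np.load(n+'.npz')['im'] for n in('side','top')])
cv2.imwrite('pics/a.png',cv2.resize(a,None,fx=.75,fy=.75,interpolation=cv2.INTER_AREA)[:,:,::-1])
print(read_state())
E
```

```text
side [[-0.92, -0.19, 0.34, 971.42], [0.39, -0.5, 0.77, 766.18], [0.02, 0.84, 0.54, 745.74], [0.0, 0.0, 0.0, 1.0]] 363.40582751085236
top [[0.42, 0.72, -0.55, 121.0], [-0.91, 0.33, -0.27, -264.3], [-0.02, 0.61, 0.79, 945.17], [0.0, 0.0, 0.0, 1.0]] 414.7867676238469
wrist [[-0.24, 0.93, 0.29, 223.85], [-0.97, -0.23, -0.07, 587.57], [0.0, -0.3, 0.95, 372.3], [0.0, 0.0, 0.0, 1.0]] 305.3898320678759
{'clock': 0.15, 'joints': array([ 1.58762244e+00,  3.85354374e-01,  6.94175054e-03, -3.17800160e-04,
       -1.19398538e+00, -2.58592045e-01]), 'joint_vel': array([-0.00033586, -0.00179387,  0.00412619,  0.00319096, -0.0007797 ,
       -0.00122832]), 'joint_efforts': array([-4.20022789e-04, -3.92677402e+01,  1.88583326e+01,  4.18865159e+00,
       -3.38788275e-03,  6.90107385e-07]), 'position': array([149.53320329, 606.42130447, 241.49414412]), 'ee_rot': array([ 9.92695152e-01, -1.20646893e-01, -3.63721185e-05,  8.13535236e-04]), 'contact_force': array([ 0.43025372,  0.2950342 , -0.74751866]), 'wrist_torque': array([-0.01036959,  0.04385118, -0.02262108]), 'gripper_width': 85.45695234737987}
```

View pics/a.png

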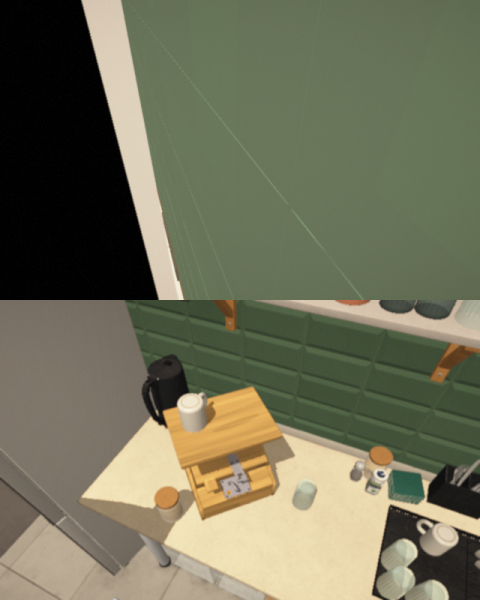

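The side view shows only the wall. The top view shows the cabinet at about full-frame px (310,250), with the jar to its left, the glass to its right and the mug on the shelf. Next I'll enlarge the top crop and take the wrist view.

Run:
```python
from h import *
save('top','b.png',(200,110,400,300),4)
save('wrist','c.png')
```

```text
(no output)
```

View pics/b.png

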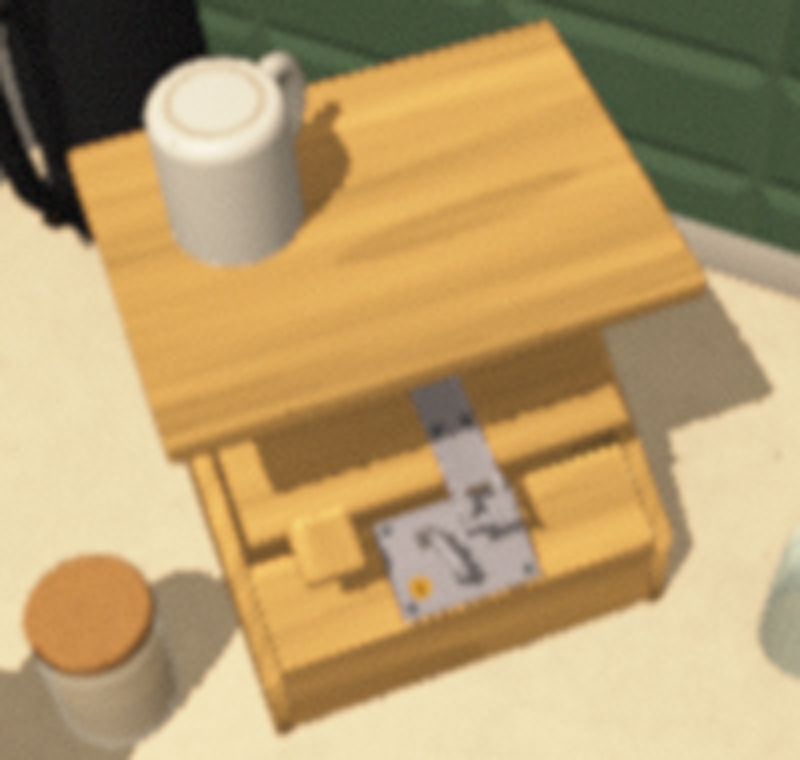

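View pics/c.png

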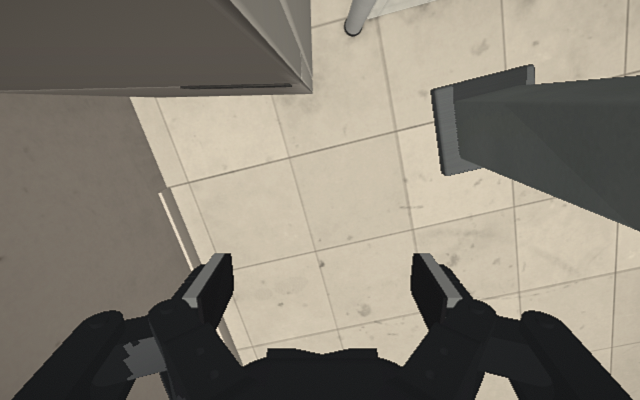

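The crop shows the shelf's front edge from (172,450) to (704,290), the cabinet's bottom front corners at (283,730) and (660,598), and the lid tab centre near (327,545). The lock case corners are (375,522), (408,620) and (538,575), and the shackle bar is seen from (430,535) to (470,580). Wrist view: only floor so far.

Run:
```python
from h import *
from scipy.optimize import least_squares
C=lambda u,v:(u/4+200,v/4+110)
obs=[((-117.5,130,0),C(283,730)),((-117.5,-130,0),C(660,598)),((-132,145,272),C(175,460)),((-132,-145,272),C(703,297)),((-132,145,290),C(165,438)),((-132,-145,290),C(706,281))]
P=np.array([o[0] for o in obs],float);U=np.array([o[1] for o in obs])
def T(p,q): return R.from_euler('z',p[2]).apply(q)+[p[0],p[1],0]
r=least_squares(lambda p:(proj('top',T(p,P))-U).ravel(),[500,0,0])
p=r.x;print(p,np.degrees(p[2]),r.fun.reshape(-1,2).round(1)); np.save('cab.npy',p)
# jar & glass : jar top rim centre z=110
for nm,c,z in(('jar',C(88,600),110),('case TL',C(375,522),100),('glass',(305/.75,(490-300)/.75),104)):
    o,a=ray('top',*c); w=o+a*(z-o[2])/a[2]; print(nm,w.round(), R.from_euler('z',-p[2]).apply(w-[p[0],p[1],0]).round())
# case: unknown center (yc, sx, z) on slope; corners
s=np.array([.883,0,.469])
co=[(C(375,522),42,29.5),(C(408,620),42,-29.5),(C(538,575),-42,-29.5)]
def f(q): return np.concatenate([(proj('top',T(p,np.array([q[0],q[1],q[2]])+np.array([0,dy,0])+s*ds))-np.array(c)).ravel() for c,dy,ds in co])
g=least_squares(f,[-60,0,90]);print('case centre cab',g.x,g.fun.round(1))
```

```text
[649.97054102  59.27445852   0.78857378] 45.181949508673775 [[-5.1 -9.5]
 [-3.4 -8.8]
 [-0.5  4.5]
 [ 3.4  3.5]
 [ 0.5  4.8]
 [ 3.5  1.9]]
jar [442. 149. 110.] [-83. 210. 110.]
case TL [562.  26. 100.] [-86.  39. 100.]
glass [ 637. -229.  104.] [-214. -194.  104.]
case centre cab [-114.86064252   -2.6035494    89.50619732] [ 0.2  0.4 -0.4 -0.3  0.3 -0.1]
```

Run:
```python
from h import *
from scipy.optimize import least_squares
C=lambda u,v:(u/4+200,v/4+110)
U=np.array([C(283,730),C(660,598),C(175,460),C(703,297),C(165,438),C(706,281)])
def T(p,q): return R.from_euler('z',p[2]).apply(q)+[p[0],p[1],0]
def pts(p,xf): return np.array([(xf,130,0),(xf,-130,0),(-132,145,272),(-132,-145,272),(-132,145,290),(-132,-145,290)],float)
r=least_squares(lambda p:(proj('top',T(p,pts(p,p[3])))-U).ravel(),[600,50,.7,-130])
p=r.x;print(p,np.degrees(p[2]),r.fun.reshape(-1,2).round(1))
np.save('cab.npy',p[:3])
s=np.array([.883,0,.469])
co=[(C(375,522),42,29.5),(C(408,620),42,-29.5),(C(538,575),-42,-29.5)]
def f(q): return np.concatenate([(proj('top',T(p,np.array(q)+np.array([0,dy,0])+s*ds))-np.array(c)).ravel() for c,dy,ds in co])
g=least_squares(f,[-60,0,90]);print('case centre cab',g.x,T(p,g.x),g.fun.round(1))
print(np.load('top.npz')['K'], [k for k in get_image('top').keys()])
# predicted points for front top edge
for u,v in((265,665),(655,540)):
  o,a=ray('top',*C(u,v)); 
  # intersect with front plane x=xf
  Ri=R.from_euler('z',-p[2]); oc=Ri.apply(o-[p[0],p[1],0]);ac=Ri.apply(a); print((oc+ac*(p[3]-oc[0])/ac[0]).round())
```

```text
[ 657.39185375   66.51078366    0.79045049 -155.5367244 ] 45.28947689171179 [[-1.8  0.3]
 [ 1.  -0.2]
 [-1.5  0.3]
 [ 1.4 -0.3]
 [-0.6  0.6]
 [ 1.5 -1.8]]
case centre cab [-125.25161912   -2.17652858   89.59391921] [570.8209727  -24.03306165  89.59391921] [ 0.2  0.4 -0.4 -0.2  0.3 -0.1]
[[414.78676762   0.         320.55750892]
 [  0.         414.78676762 198.88682923]
 [  0.           0.           1.        ]] ['image', 'mtx', 'extrinsics']
[-156.  126.   85.]
[-156. -118.   78.]
```

```bash
cat >> h.py <<'E'
cab=np.load('cab.npy')
Rz=lambda:R.from_euler('z',cab[2])
W=lambda q:Rz().apply(q)+[cab[0],cab[1],0]
Ci=lambda w:Rz().inv().apply(np.asarray(w)-[cab[0],cab[1],0])
def lean(deg):
    t=np.radians(deg);s,c=np.sin(t),np.cos(t)
    return Rz()*R.from_matrix(np.array([[-c,0,-s],[0,1,0],[s,0,-c]]).T)
def plan(wps,g,step=40,ang=8.4,start=None):
    if start is None: st=read_state(); p=st['position'];r=R.from_quat(st['ee_rot'])
    else: p,r=start
    out=[]
    for P,Q in wps:
        d=np.asarray(P)-p; rv=(r.inv()*Q).as_rotvec(degrees=True)
        n=max(1,int(np.ceil(max(np.linalg.norm(d)/step,np.linalg.norm(rv)/ang))))
        for i in range(n):
            rem=np.asarray(P)-p; rr=(r.inv()*Q).as_rotvec(degrees=True)
            sh=(r.inv().apply(rem)/(n-i)/10).round(2); tr=(rr/(n-i)).round(1)
            out.append([g,*sh.tolist(),*tr.tolist()]); p=p+r.apply(sh*10); r=r*R.from_rotvec(tr,degrees=True)
    for i in range(0,len(out),12): print(out[i:i+12])
    return p,r
E
python3 - <<'E'
from h import *
st=read_state();r0=R.from_quat(st['ee_rot'])
P=lambda rad,a,z:np.array([rad*np.cos(np.radians(a)),rad*np.sin(np.radians(a)),z])
w=[(P(430,55,340),R.from_euler('z',-40,degrees=True)*r0),(P(430,20,340),R.from_euler('z',-80,degrees=True)*r0),(P(430,-12,330),lean(0)),(W(np.array([-125,10,90])-165*np.array([.5,0,-.866])),lean(30))]
print(w[-1][0]);plan(w,0,50)
E
```

```text
[504.30366403 -73.91804589 232.89      ]
[[0, 2.59, 3.73, -1.63, -0.0, -0.0, 6.7], [0, 3.0, 3.4, -1.64, -0.0, -0.0, 6.7], [0, 3.38, 3.03, -1.63, -0.0, -0.0, 6.6], [0, 3.71, 2.62, -1.64, -0.0, -0.0, 6.7], [0, 3.98, 2.17, -1.63, -0.0, -0.0, 6.6], [0, 4.21, 1.7, -1.64, -0.0, -0.1, 6.7], [0, 4.31, -0.1, -0.0, -0.0, -0.0, 6.7], [0, 4.27, -0.61, -0.0, -0.0, 0.0, 6.7], [0, 4.17, -1.1, -0.0, -0.0, 0.0, 6.6], [0, 4.01, -1.57, -0.01, -0.0, 0.0, 6.7], [0, 3.8, -2.03, -0.0, -0.0, 0.0, 6.6], [0, 3.55, -2.45, -0.01, -0.0, 0.0, 6.7]]
[[0, 4.7, -0.65, 0.2, 0.0, -0.0, 8.2], [0, 4.55, -1.31, 0.2, 0.0, -0.0, 8.2], [0, 4.32, -1.95, 0.2, 0.0, -0.0, 8.2], [0, 4.0, -2.54, 0.2, 0.0, -0.0, 8.1], [0, 3.61, -3.08, 0.2, 0.1, -0.1, 8.2], [0, -1.75, -1.21, 2.43, -0.0, -7.5, -0.0], [0, -1.41, -1.21, 2.64, -0.0, -7.5, -0.0], [0, -1.06, -1.21, 2.8, -0.0, -7.5, -0.0], [0, -0.69, -1.22, 2.91, -0.1, -7.4, -0.0]]
```

>>> servo_tool:
  rows:
    - [0,2.6,3.7,-1.6,0,0,6.7]
    - [0,3.0,3.4,-1.6,0,0,6.7]
    - [0,3.4,3.0,-1.6,0,0,6.6]
    - [0,3.7,2.6,-1.6,0,0,6.7]
    - [0,4.0,2.2,-1.6,0,0,6.6]
    - [0,4.2,1.7,-1.6,0,0,6.7]
    - [0,4.3,-0.1,0,0,0,6.7]
    - [0,4.3,-0.6,0,0,0,6.7]
    - [0,4.2,-1.1,0,0,0,6.6]
    - [0,4.0,-1.6,0,0,0,6.7]
    - [0,3.8,-2.0,0,0,0,6.6]
    - [0,3.6,-2.5,0,0,0,6.7]

```text
clock: 1.4
position: [405.7, 145.1, 338.5]
ee_rot: [-0.681, 0.732, 0.0, 0.0]
contact_force: [1.2, 1.1, -0.4]
gripper_width: -0.1
```

>>> servo_tool:
  rows:
    - [0,4.7,-0.7,0.2,0,0,8.2]
    - [0,4.6,-1.3,0.2,0,0,8.2]
    - [0,4.3,-2.0,0.2,0,0,8.2]
    - [0,4.0,-2.5,0.2,0,0,8.1]
    - [0,3.6,-3.1,0.2,0,0,8.2]

```text
clock: 1.9
position: [421.9, -91.9, 328.5]
ee_rot: [-0.382, 0.924, -0.0, 0.0]
contact_force: [1.5, 0.5, 0.4]
gripper_width: -0.2
```

Run:
```python
from h import *
st=read_state();print(st['joints'].round(2),st['position'],st['contact_force'].round(1))
plan([(W(np.array([-125,10,90])-165*np.array([.5,0,-.866])),lean(30))],0,50)
```

```text
[ 0.16 -0.01 -0.28 -0.   -1.31 -0.95] [421.91389394 -91.91415964 328.47454322] [1.5 0.5 0.4]
[[0, -1.77, -1.14, 2.39, -0.0, -7.5, -0.1], [0, -1.45, -1.14, 2.6, -0.0, -7.5, -0.1], [0, -1.09, -1.14, 2.77, -0.1, -7.5, -0.1], [0, -0.72, -1.14, 2.89, -0.0, -7.5, -0.0]]
```

>>> servo_tool:
  rows:
    - [0,-1.8,-1.1,2.4,0,-7.5,-0.1]
    - [0,-1.4,-1.1,2.6,0,-7.5,-0.1]
    - [0,-1.1,-1.1,2.8,0,-7.5,-0.1]
    - [0,-0.7,-1.1,2.9,0,-7.5,0]
    - [0,0,0,0,0,0,0]
    - [0,0,0,0,0,0,0]

```text
clock: 2.5
position: [503.2, -71.9, 232.1]
ee_rot: [-0.374, 0.891, 0.099, 0.237]
contact_force: [0.4, 0.0, -0.7]
gripper_width: 0.1
```

Run:
```python
from h import *
cam('wrist');cam('top');save('wrist','d.png',None,1.25)
st=read_state();print(st['joints'].round(2),st['position'],Ci(st['position']))
```

```text
[-0.08  0.11 -0.3  -0.52 -0.88 -0.41] [503.75803401 -70.72173325 233.65576393] [-205.61234011   12.63644964  233.65576393]
```

View pics/d.png

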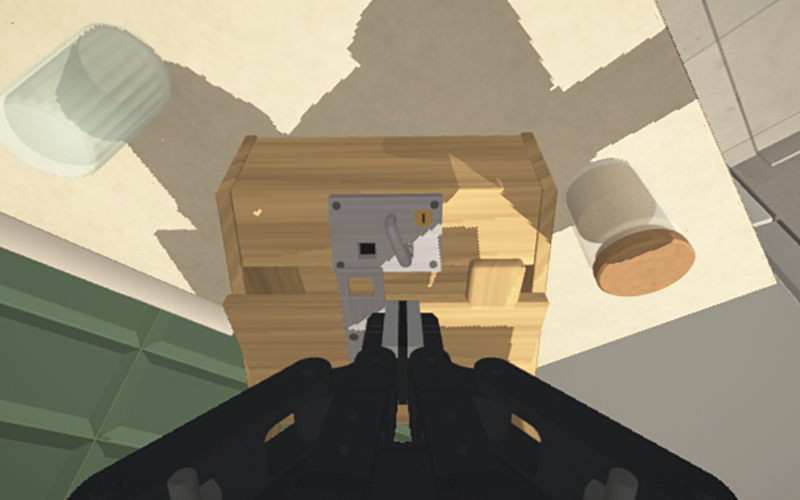

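The wrist view is clear. It shows the lock case from (328,196) to (441,272), the hole at (367,249), the shackle bar from (405,260) (long leg) to (392,220) (short leg, towards the robot), and the tab at (495,283). I'll enlarge it to measure.

Run:
```python
from h import *
save('wrist','e.png',(165,100,455,300),2.75)
```

```text
(no output)
```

View pics/e.png

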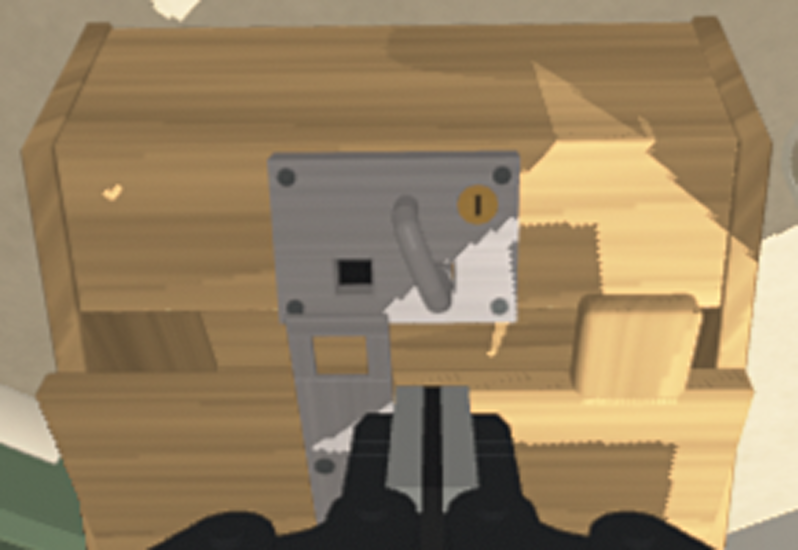

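The case's top corners in the crop are (271,156), (519,155), (516,322) and (285,321), and the hole is at (354,272). The tab's free end runs from (584,297) to (697,297). The bar's long-leg end is at about (437,300) and the short-leg end at (404,207). I'll fit these.

Run:
```python
from h import *
from scipy.optimize import least_squares
C=lambda u,v:np.array((u/2.75+165,v/2.75+100)); D=lambda u,v:np.array((u/4+200,v/4+110))
s=np.array([.883,0,.469]);n=np.array([-.469,0,.883])
obs=[('wrist',C(271,156),42,-29.5),('wrist',C(519,155),-0+42,-29.5),('wrist',C(516,322),42,29.5),('wrist',C(285,321),-42,29.5)]
obs[0]=('wrist',C(271,156),-42,-29.5)
top=[('top',D(375,522),42,29.5),('top',D(408,620),42,-29.5),('top',D(538,575),-42,-29.5)]
def fit(O):
    def f(q):
        Rr=R.from_euler('z',q[3]); return np.concatenate([(proj(k,q[:3]+Rr.apply(s*ds+[0,dy,0]))[0]-c)*(1 if k=='wrist' else .7) for k,c,dy,ds in O])
    return least_squares(f,[570,-24,90,.79],x_scale=[10,10,10,.1])
for O in(obs,obs+top):
    g=fit(O);print(g.x.round(3),Ci(g.x[:3]).round(1),g.fun.round(1))
q=g.x;Rr=R.from_euler('z',q[3]);np.save('case.npy',q)
N=Rr.apply(n)
def onplane(u,v,h,k='wrist'):
    o,a=ray(k,u,v);w=o+a*(np.dot(q[:3]+N*h-o,N)/np.dot(a,N));d=Rr.inv().apply(w-q[:3]);return w.round(1),np.array([d@s,d[1],d@n]).round(1)
print('hole (s,y,n)',onplane(*C(354,272),0))
for h in(30,34):print('bar',h,onplane(*C(437,300),h),onplane(*C(404,207),h))
print('strap eye, tab corners along rays at depth by width:')
a=[C(584,297),C(697,297)]
for h in(0,20,30,40,50,60):
    A,B=[onplane(*c,h)[1] for c in a]; A2,B2=[onplane(*D(*c),h,'top')[1] for c in((295,575),(362,560))] ;print(h,A,B,B[1]-A[1],'topcam',A2,B2)
```

```text
[564.559 -26.567 102.786   0.805] [-131.5    0.5  102.8] [-0.1  0.8  0.7  0.5  0.2 -1.1 -0.9 -0.3]
[564.356 -26.79  103.035   0.805] [-131.8    0.5  103. ] [-0.2  0.7  0.7  0.4  0.2 -1.1 -0.9 -0.3 -0.4  0.1 -0.5 -0.1  0.2 -0.5]
hole (s,y,n) (array([582.5, -30.4, 108.3]), array([ 11.3, -15.6,   0. ]))
bar 30 (array([551.1, -21. , 134.3]), array([10.2, 13.6, 30. ])) (array([539.5, -47.3, 120. ]), array([-20.3,   3.7,  30. ]))
bar 34 (array([548.8, -23.3, 137.1]), array([ 8.7, 13.6, 34. ])) (array([537.4, -49.2, 123. ]), array([-21.4,   3.9,  34. ]))
strap eye, tab corners along rays at depth by width:
0 [21.2 65.7  0. ] [ 21.5 105.6   0. ] 39.89999999999999 topcam [15.2 94.3  0. ] [11.  54.9  0. ]
20 [13.4 61.9 20. ] [13.7 99.1 20. ] 37.199999999999996 topcam [14.4 95.6 20. ] [10.2 57.  20. ]
30 [ 9.5 60.1 30. ] [ 9.8 95.8 30. ] 35.699999999999996 topcam [13.9 96.2 30. ] [ 9.8 58.  30. ]
40 [ 5.6 58.2 40. ] [ 5.9 92.5 40. ] 34.3 topcam [13.5 96.8 40. ] [ 9.4 59.1 40. ]
50 [ 1.7 56.4 50. ] [ 1.9 89.2 50. ] 32.800000000000004 topcam [13.  97.4 50. ] [ 9.  60.1 50. ]
60 [-2.2 54.5 60. ] [-2.  85.9 60. ] 31.400000000000006 topcam [12.6 98.1 60. ] [ 8.6 61.1 60. ]
```

Both cameras agree on the lock to within about 1 px. In lock-case axes (s up the slope, y left, n outward), the hole is at (11,-16,0), the long leg at (11,14) and the bar top at n=34. The swing is about 1.25 rad, and the tab's free end is at s of about 10, y of about 78 and n of about 30-40. Next I approach the tab.

```bash
cat >> h.py <<'E'
q=np.load('case.npy'); cab[2]=q[3]
SL=np.array([[.883,0,-.469],[0,1,0],[.469,0,.883]])
L=lambda s,y,n:q[:3]+Rz().apply(SL@[s,y,n])
Li=lambda w:SL.T@Rz().inv().apply(np.asarray(w)-q[:3])
def tip(s,y,n,deg=30,Q=None):
    Q=Q or lean(deg); return L(s,y,n)-11*Q.apply([0,0,1]),Q
def where():
    st=read_state();Q=R.from_quat(st['ee_rot']);print('clock',st['clock'],'tip syn',Li(st['position']+11*Q.apply([0,0,1])).round(1),'F syn',(SL.T@Rz().inv().apply(st['contact_force'])).round(1),'w',round(st['gripper_width'],1))
E
python3 - <<'E'
from h import *
where()
e=plan([tip(20,78,70),tip(20,78,45)],0,35)
print('press');plan([tip(15,78,0)],0,6,start=e)
E
```

```text
clock 2.6 tip syn [ -3.4  13.1 138.9] F syn [ 0.7  0.  -0.1] w 0.3
[[0, -0.69, 2.18, 2.31, -0.1, -0.0, -0.1], [0, -0.69, 2.18, 2.31, -0.2, -0.0, -0.1], [0, -0.7, 2.16, 2.32, -0.1, -0.1, -0.1], [0, 0.09, 0.0, 2.49, -0.0, 0.0, -0.0]]
press
[[0, 0.08, 0.0, 0.56, -0.0, 0.0, -0.0], [0, 0.08, 0.0, 0.56, -0.0, 0.0, -0.0], [0, 0.08, 0.0, 0.56, -0.0, 0.0, -0.0], [0, 0.08, 0.0, 0.56, -0.0, 0.0, -0.0], [0, 0.09, 0.0, 0.56, -0.0, 0.0, -0.0], [0, 0.08, 0.0, 0.56, -0.0, 0.0, -0.0], [0, 0.09, 0.0, 0.56, -0.0, 0.0, -0.0], [0, 0.08, 0.0, 0.56, -0.0, 0.0, -0.0]]
```

>>> servo_tool:
  rows:
    - [0,-0.7,2.2,2.3,0,0,0]
    - [0,-0.7,2.2,2.3,0,0,0]
    - [0,-0.7,2.15,2.3,0,0,0]
    - [0,0.1,0,2.5,0,0,0]
    - [0,0,0,0,0,0,0]
    - [0,0,0,0,0,0,0]

```text
clock: 3.2
position: [502.3, 21.7, 162.0]
ee_rot: [-0.375, 0.89, 0.099, 0.239]
contact_force: [-0.5, -0.2, 0.7]
gripper_width: 0.1
```

>>> servo_tool:
  rows:
    - [0,0.1,0,0.5,0,0,0]
    - [0,0.1,0,0.5,0,0,0]
    - [0,0.1,0,0.5,0,0,0]
    - [0,0.1,0,0.5,0,0,0]
    - [0,0,0,0,0,0,0]

```text
clock: 3.7
position: [506.5, 25.6, 140.6]
ee_rot: [-0.374, 0.891, 0.1, 0.239]
contact_force: [-0.4, 0.6, 0.4]
gripper_width: -0.2
```

Run:
```python
from h import *
where(); cam('wrist');save('wrist','f.png',(165,80,525,330),2.2)
```

```text
clock 3.7 tip syn [15.9 77.9 23.3] F syn [0.4 0.7 0.3] w -0.2
```

View pics/f.png

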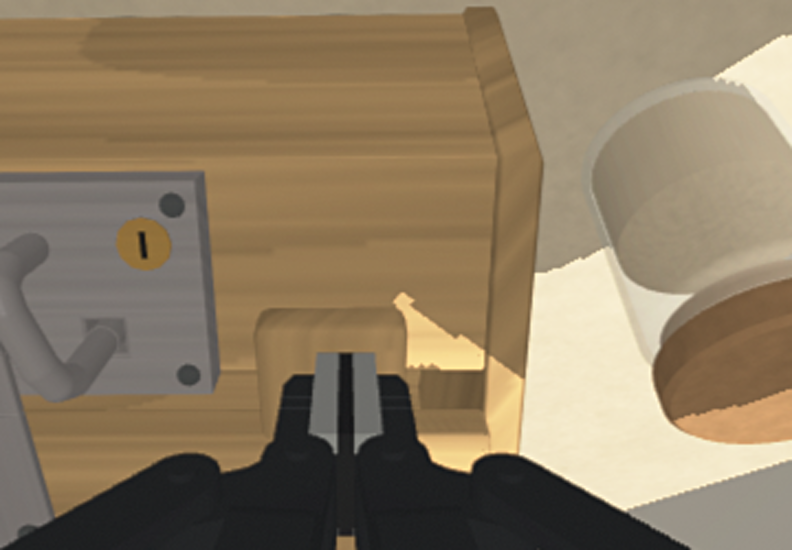

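The tips are over the tab (tab spans px 257-405, tips at 345) with no contact yet. I'll press on.

>>> servo_tool:
  rows:
    - [0,0,0,0.4,0,0,0]
    - [0,0,0,0.4,0,0,0]
    - [0,0,0,0.4,0,0,0]
    - [0,0,0,0,0,0,0]

```text
clock: 4.15
position: [510.5, 30.3, 130.2]
ee_rot: [-0.374, 0.891, 0.1, 0.238]
contact_force: [-0.7, -0.1, -0.7]
gripper_width: -0.1
```

>>> servo_tool:
  rows:
    - [0,0.1,0,0.4,0,0,0]
    - [0,0.1,0,0.4,0,0,0]
    - [0,0,0,0,0,0,0]

```text
clock: 4.45
position: [512.8, 32.1, 123.1]
ee_rot: [-0.374, 0.89, 0.1, 0.239]
contact_force: [-0.5, 0.1, 1.4]
gripper_width: -0.1
```

Run:
```python
from h import *
where()
```

```text
clock 4.45 tip syn [15.7 77.9  3.6] F syn [0.4 0.4 1.3] w -0.1
```

>>> servo_tool:
  rows:
    - [0,0.05,0,0.4,0,0,0]
    - [0,0.05,0,0.4,0,0,0]
    - [0,0,0,0,0,0,0]

```text
clock: 4.75
position: [513.4, 32.5, 121.7]
ee_rot: [-0.377, 0.889, 0.1, 0.241]
contact_force: [-28.7, -13.4, 49.6]
gripper_width: 0.1
```

>>> servo_tool:
  rows:
    - [0,0.05,0,0.4,0,0,0]
    - [0,0,0,0,0,0,0]

```text
clock: 4.95
position: [513.8, 32.6, 121.1]
ee_rot: [-0.378, 0.888, 0.099, 0.242]
contact_force: [-44.3, -21.5, 75.5]
gripper_width: -0.0
```

Run:
```python
from h import *
where(); cam('wrist');save('wrist','g.png',(165,80,525,330),2.2)
```

```text
clock 4.95 tip syn [15.8 77.6  1.3] F syn [-5.4 17.  88.3] w -0.0
```

View pics/g.png

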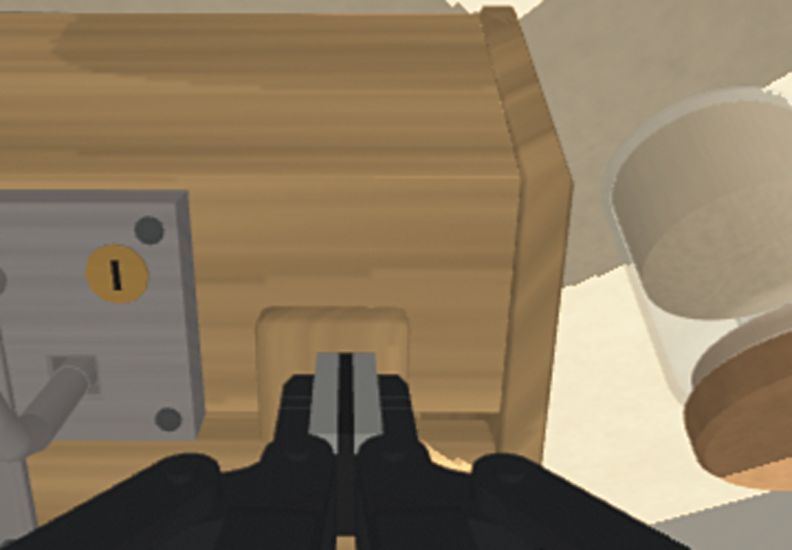

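The tab keeps the same place in the image relative to the tips as in the last picture, so it has moved down with them. The hard stop (88 N) says the lid is shut. I back off now.

>>> servo_tool:
  rows:
    - [0,0,0,-1.5,0,0,0]
    - [0,0,0,-3.0,0,0,0]
    - [0,0,0,-4.0,0,0,0]
    - [0,0,-2.0,-3.0,0,0,0]
    - [0,0,-2.0,-2.0,0,0,0]
    - [0,0,-1.0,0,0,0,0]
    - [0,0,0,0,0,0,0]
    - [0,0,0,0,0,0,0]

```text
clock: 5.8
position: [503.0, -47.6, 226.9]
ee_rot: [-0.373, 0.891, 0.101, 0.237]
contact_force: [-1.0, -0.8, -0.5]
gripper_width: 0.2
```

Run:
```python
from h import *
where(); cam('wrist');save('wrist','i.png',(165,80,455,290),2.75)
```

```text
clock 5.8 tip syn [  7.7  29.8 125.4] F syn [-1.4  0.2  0.2] w 0.2
```

View pics/i.png

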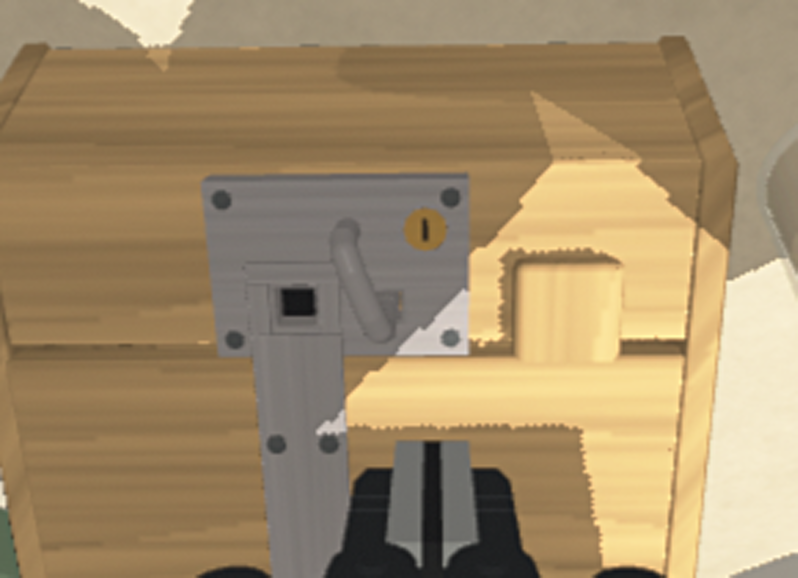

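The lid is shut flat and the strap eye surrounds the hole at (298,302). The shackle still points to the front, with its long leg at (380,328) and its short end at (347,232). Next I push the shackle's left side with the shut tips, then up the slope.

Run:
```python
from h import *
C=lambda u,v:np.array((u/2.75+165,v/2.75+80))
for h in(30,34):
  for c in((380,328),(347,232)):
    o,a=ray('wrist',*C(*c));N=L(0,0,1)-L(0,0,0);w=o+a*(np.dot(L(0,0,h)-o,N)/np.dot(a,N));print(h,Li(w).round(1))
e=plan([tip(-22,26,50),tip(-22,26,16)],0,40)
print('swing');e=plan([tip(-22,-6,16)],0,5,start=e);print('up');plan([tip(-4,-9,16)],0,4,start=e)
```

```text
30 [ 9.5 14.  30. ]
30 [-19.7   5.5  30. ]
34 [ 8.1 14.3 34. ]
34 [-20.6   5.9  34. ]
[[0, 1.07, -0.14, 2.48, -0.1, -0.0, -0.2], [0, 1.08, -0.14, 2.48, -0.0, -0.1, -0.2], [0, 1.08, -0.13, 2.48, -0.1, -0.0, -0.1], [0, 0.12, -0.0, 3.4, 0.0, -0.0, -0.0]]
swing
[[0, -0.0, -0.46, -0.0, 0.0, -0.0, -0.0], [0, -0.0, -0.46, -0.0, 0.0, -0.0, -0.0], [0, -0.0, -0.46, -0.0, 0.0, -0.0, -0.0], [0, -0.0, -0.46, -0.0, 0.0, -0.0, -0.0], [0, -0.0, -0.45, -0.0, 0.0, -0.0, -0.0], [0, -0.0, -0.46, -0.0, 0.0, -0.0, -0.0], [0, -0.01, -0.45, -0.0, 0.0, -0.0, -0.0]]
up
[[0, -0.36, -0.06, 0.01, 0.0, -0.0, -0.0], [0, -0.36, -0.06, 0.01, 0.0, -0.0, -0.0], [0, -0.36, -0.06, 0.01, 0.0, -0.0, -0.0], [0, -0.36, -0.06, 0.01, 0.0, -0.0, -0.0], [0, -0.36, -0.06, 0.02, 0.0, -0.0, -0.0]]
```

>>> servo_tool:
  rows:
    - [0,1.1,-0.1,2.5,0,0,0]
    - [0,1.1,-0.1,2.5,0,0,0]
    - [0,1.1,-0.1,2.5,0,0,0]
    - [0,0.1,0,1.7,0,0,0]
    - [0,0,0,1.7,0,0,0]
    - [0,0,0,0,0,0,0]

```text
clock: 6.45
position: [523.3, -31.2, 115.3]
ee_rot: [-0.374, 0.891, 0.101, 0.237]
contact_force: [-0.2, -0.0, 0.6]
gripper_width: -0.2
```

>>> servo_tool:
  rows:
    - [0,0,-0.45,0,0,0,0]
    - [0,0,-0.45,0,0,0,0]
    - [0,0,-0.45,0,0,0,0]
    - [0,0,-0.45,0,0,0,0]
    - [0,0,0,0,0,0,0]

```text
clock: 6.95
position: [537.1, -45.8, 118.0]
ee_rot: [-0.374, 0.891, 0.099, 0.239]
contact_force: [-0.8, 0.9, 0.3]
gripper_width: 0.2
```

>>> servo_tool:
  rows:
    - [0,0,-0.45,0,0,0,0]
    - [0,0,-0.45,0,0,0,0]
    - [0,0,-0.45,0,0,0,0]
    - [0,0,0,0,0,0,0]

```text
clock: 7.35
position: [546.8, -55.2, 117.4]
ee_rot: [-0.374, 0.891, 0.099, 0.239]
contact_force: [0.5, -1.1, -0.2]
gripper_width: -0.1
```

Run:
```python
from h import *
where()
```

```text
clock 7.35 tip syn [-21.7  -7.1  17. ] F syn [-0.5 -1.1  0.1] w -0.1
```

>>> servo_tool:
  rows:
    - [0,-0.35,-0.05,0,0,0,0]
    - [0,-0.35,-0.05,0,0,0,0]
    - [0,-0.35,-0.05,0,0,0,0]
    - [0,-0.35,0,0,0,0,0]
    - [0,0,0,0,0,0,0]

```text
clock: 7.85
position: [556.0, -46.0, 124.9]
ee_rot: [-0.374, 0.89, 0.1, 0.239]
contact_force: [0.2, 0.5, 0.6]
gripper_width: 0.3
```

>>> servo_tool:
  rows:
    - [0,-0.2,0,0,0,0,0]
    - [0,0,0,0,0,0,0]

```text
clock: 8.05
position: [556.8, -45.1, 125.5]
ee_rot: [-0.374, 0.89, 0.1, 0.239]
contact_force: [0.5, 0.5, -0.8]
gripper_width: -0.5
```

>>> servo_tool:
  rows:
    - [0,-0.2,0,0,0,0,0]
    - [0,0,0,0,0,0,0]

```text
clock: 8.25
position: [558.1, -44.2, 126.5]
ee_rot: [-0.374, 0.891, 0.1, 0.239]
contact_force: [-0.7, -0.1, -0.6]
gripper_width: -0.0
```

Run:
```python
from h import *
where(); cam('wrist');save('wrist','j.png',(165,80,455,290),2.75)
```

```text
clock 8.25 tip syn [-3.5 -7.6 17.6] F syn [-0.8  0.4 -0.2] w -0.0
```

View pics/j.png

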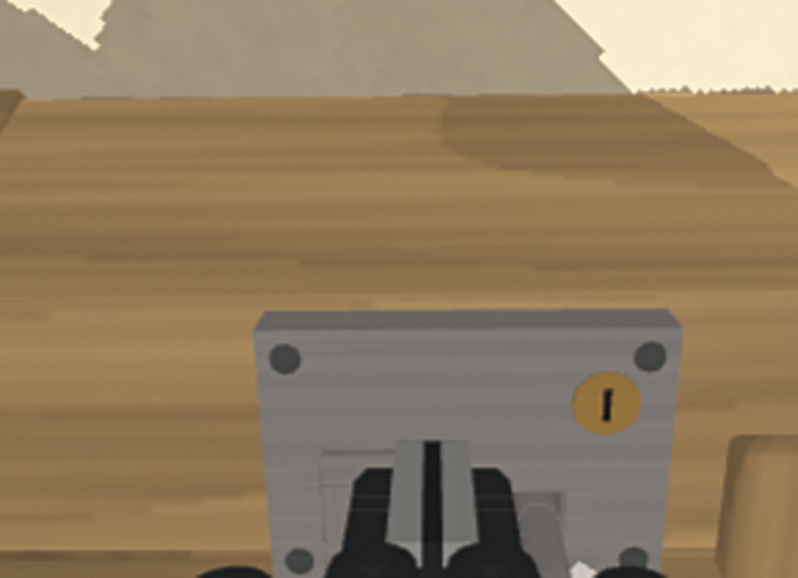

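The bar has moved behind the fingers, with only the long leg visible at (540,520). There is no stop force yet, so I continue up the slope in small steps.

>>> servo_tool:
  rows:
    - [0,-0.2,0,0,0,0,0]
    - [0,0,0,0,0,0,0]

```text
clock: 8.5
position: [559.1, -43.3, 127.2]
ee_rot: [-0.374, 0.891, 0.1, 0.239]
contact_force: [-0.9, -1.3, -2.3]
gripper_width: 0.0
```

>>> servo_tool:
  rows:
    - [0,-0.2,0,0,0,0,0]
    - [0,0,0,0,0,0,0]

```text
clock: 8.7
position: [559.2, -43.0, 127.4]
ee_rot: [-0.374, 0.891, 0.099, 0.237]
contact_force: [-3.9, -5.5, -2.0]
gripper_width: 0.2
```

>>> servo_tool:
  rows:
    - [0,-0.2,0,0,0,0,0]
    - [0,0,0,0,0,0,0]

```text
clock: 8.9
position: [559.4, -42.8, 127.6]
ee_rot: [-0.374, 0.891, 0.099, 0.236]
contact_force: [-4.2, -9.9, -3.2]
gripper_width: 0.1
```

Run:
```python
from h import *
where()
```

```text
clock 8.9 tip syn [-1.4 -7.5 17.7] F syn [-10.4  -3.9   1.9] w 0.1
```

Contact with the stop: 10 N against the motion. I back off, lift and look.

>>> servo_tool:
  rows:
    - [0,1.2,0,0,0,0,0]
    - [0,0.3,0,-2.5,0,0,0]
    - [0,0,0,-4.0,0,0,0]
    - [0,0,0,-4.0,0,0,0]
    - [0,0,0,0,0,0,0]
    - [0,0,0,0,0,0,0]

```text
clock: 9.5
position: [516.1, -87.4, 214.3]
ee_rot: [-0.374, 0.89, 0.099, 0.24]
contact_force: [-0.4, -0.2, -0.7]
gripper_width: 0.2
```

Run:
```python
from h import *
where(); cam('wrist');save('wrist','k.png',(165,80,455,290),2.75)
e=plan([tip(12,-1,60),tip(12,-1,37)],0,40); plan([tip(12,-1,14)],0,3,start=e)
```

```text
clock 9.5 tip syn [-15.4  -7.3 123.4] F syn [-0.7  0.1 -0.4] w 0.2
[[0, -1.29, 0.32, 3.16, -0.2, 0.0, -0.2], [0, -1.29, 0.3, 3.17, -0.1, 0.1, -0.3], [0, 0.08, -0.0, 2.3, -0.0, -0.0, 0.0]]
[[0, 0.01, -0.0, 0.29, -0.0, -0.0, 0.0], [0, 0.01, -0.0, 0.29, -0.0, -0.0, 0.0], [0, 0.01, -0.0, 0.29, -0.0, -0.0, 0.0], [0, 0.01, -0.0, 0.28, -0.0, -0.0, 0.0], [0, 0.01, -0.0, 0.29, -0.0, -0.0, 0.0], [0, 0.01, -0.0, 0.28, -0.0, -0.0, 0.0], [0, 0.01, -0.0, 0.29, -0.0, -0.0, 0.0], [0, 0.01, -0.0, 0.28, -0.0, -0.0, 0.0]]
```

View pics/k.png

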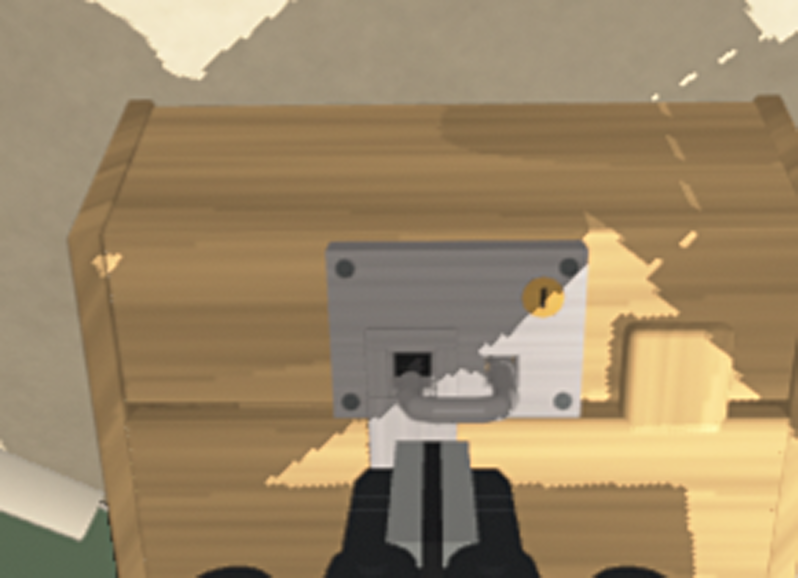

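The shackle now lies square over the eye, with the bar running from (410,400) to (505,405) and the short leg above the hole at (412,365). I press it down at the middle of the bar.

>>> servo_tool:
  rows:
    - [0,-1.3,0.3,3.2,0,0,0]
    - [0,-1.3,0.3,3.1,0,0,0]
    - [0,0.1,0,2.2,0,0,0]
    - [0,0,0,0,0,0,0]

```text
clock: 9.95
position: [556.0, -35.9, 148.3]
ee_rot: [-0.374, 0.891, 0.101, 0.236]
contact_force: [-1.1, 0.5, 3.1]
gripper_width: 0.1
```

>>> servo_tool:
  rows:
    - [0,0,0,0.3,0,0,0]
    - [0,0,0,0.3,0,0,0]
    - [0,0,0,0.3,0,0,0]
    - [0,0,0,0,0,0,0]

```text
clock: 10.35
position: [558.0, -34.3, 144.1]
ee_rot: [-0.374, 0.891, 0.101, 0.238]
contact_force: [-5.7, -1.3, 5.5]
gripper_width: -0.0
```

>>> servo_tool:
  rows:
    - [0,0,0,0.3,0,0,0]
    - [0,0,0,0.3,0,0,0]
    - [0,0,0,0,0,0,0]

```text
clock: 10.65
position: [561.5, -32.2, 138.5]
ee_rot: [-0.374, 0.891, 0.1, 0.239]
contact_force: [0.7, 0.9, 0.3]
gripper_width: 0.1
```

Run:
```python
from h import *
where()
```

```text
clock 10.65 tip syn [11.8 -1.7 23.1] F syn [ 1.1  0.1 -0.3] w 0.1
```

The force rose, then dropped to zero at n=23, which could be the pawl snapping. I follow it down until contact.

>>> servo_tool:
  rows:
    - [0,0,0,0.3,0,0,0]
    - [0,0,0,0.2,0,0,0]
    - [0,0,0,0,0,0,0]

```text
clock: 10.95
position: [563.6, -31.5, 136.7]
ee_rot: [-0.375, 0.89, 0.099, 0.239]
contact_force: [-8.5, -5.0, 13.5]
gripper_width: 0.2
```

>>> servo_tool:
  rows:
    - [0,0,0,0.2,0,0,0]
    - [0,0,0,0.1,0,0,0]
    - [0,0,0,0,0,0,0]

```text
clock: 11.25
position: [564.3, -31.4, 136.3]
ee_rot: [-0.376, 0.89, 0.098, 0.24]
contact_force: [-16.6, -9.8, 26.9]
gripper_width: 0.2
```

Run:
```python
from h import *
where()
```

```text
clock 11.25 tip syn [13.  -3.2 19.9] F syn [-3.8  5.1 32.4] w 0.2
```

Firm stop at n of about 20 (18 expected, within calibration error). I retreat and look.

>>> servo_tool:
  rows:
    - [0,0,0,-1.0,0,0,0]
    - [0,0,0,-3.0,0,0,0]
    - [0,1.0,0,-4.0,0,0,0]
    - [0,1.3,0,-3.0,0,0,0]
    - [0,0,0,0,0,0,0]
    - [0,0,0,0,0,0,0]

```text
clock: 11.85
position: [512.1, -82.7, 215.8]
ee_rot: [-0.373, 0.891, 0.1, 0.239]
contact_force: [-0.1, -0.2, -0.2]
gripper_width: -0.0
```

Run:
```python
from h import *
where(); cam('wrist');cam('top')
a=np.load('wrist.npz')['im'][80:290,165:455];b=np.load('top.npz')['im'][110:300,200:400]
a=cv2.resize(a,(580,420),interpolation=2);b=cv2.resize(b,(200,190))
im=np.zeros((420,780,3),np.uint8);im[:,:580]=a;im[:190,580:]=b;cv2.imwrite('pics/l.png',im[:,:,::-1])
```

```text
clock 11.85 tip syn [-14.3  -1.2 124.5] F syn [-0.3 -0.1 -0.1] w -0.0
```

View pics/l.png

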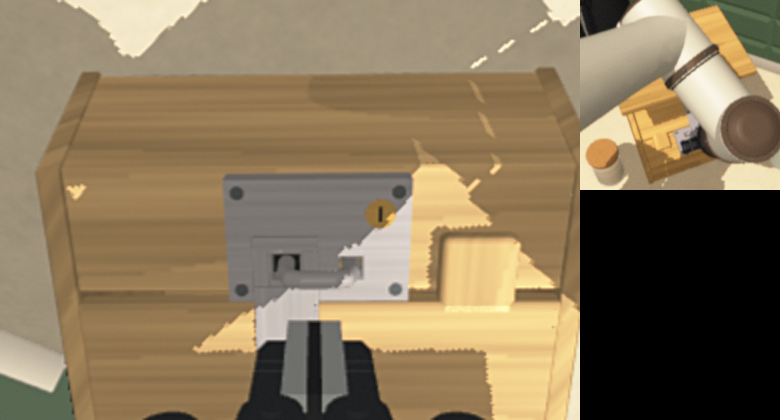

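The shackle stays down with its short leg in the hole at (287,265), the bar is close to the case, and the lid is flat. Nothing touches it, so I hand in.

Run:
```python
from bench import *
print(job_done())
```

```text
the job is handed in; nothing more can be done
None
```

I handed the job in at about 12 s of robot time, and the cabinet looks locked. `job_done()` reports no verdict.

- **Lid:** I pushed it shut by the finger tab. The push hit its stop harder than I intended, at about 88 N on the fingertips (wrist limit 120 N). The picture afterwards shows the lid flat and the strap eye around the hole.
- **Shackle swing:** I pushed it round until the stop pushed back with about 10 N. The picture shows it square over the eye.
- **Shackle press:** I pressed at the middle of the bar. The resistance rose, then dropped to zero as the pawl snapped. It then met a firm stop about 20 mm above the case, where 18 mm was expected; I put the difference down to calibration.
- **Last picture, tool clear:** The shackle stays down with its short leg in the hole, the lid is flat, and the force on the tool is near zero.

**Not checked:** I did not measure the final positions of the jar, glass or mug. The jar looked in place in the last top view. The arm hid the mug in that view and the glass was out of frame. I planned the path to stay clear of all three.

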